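# Level the stage and load it with the sample jars

## Robot

A 6-joint arm with a two-finger parallel gripper is mounted at the origin on the work surface. World frame = base frame: x ahead of the robot, y to its left, z up, the work surface at z = 0. Lengths are in m, angles in rad, forces in N, time in s.
With the tool pointing down it reaches from about 0.275 to 0.725 m from the base axis. Payload 15.9 kg.
Tool frame: the origin (TCP) lies on the centre line of the jaws, within the pads' length; the fingertips stand 17 mm ahead of it and the grasp point (between the pads) lies 2 mm behind it (r.tcp_to_tips is the distance from the TCP to the fingertips, in m); z points along the fingers, y is the line along which they close (so a half turn about z gives the same grasp; the last joint's range is limited). The gripper opens to 85 mm and grips with 20 to 120 N. Pads are 22 mm wide; open, the fingers measure 114 mm over their backs; the gripper's body (76 mm by 85 mm) begins 54 mm behind the grasp point. The pads swing forward as they close: fully open they stand 13 mm farther back than shut.
Start: joints at [1.263, 0.213, -0.034, 1.323, 0, 1.571], TCP at [0.151, 0.476, 0.248] pointing down, gripper open.
Joint ranges: [-2.98, 2.98], [-0.74, 1.72], [-1.14, 1.35], [-2.1, 2.04], [-1.57, 1.44], [-3.14, 3.14]. Speed limits (rad/s): [1.89, 1.89, 2.39, 2.57, 3.14, 3.14].

## Interface

Orientations are given as [roll, pitch, yaw] about the fixed x, y, z axes, in that order (R = Rz(yaw) Ry(pitch) Rx(roll)).
In Python, from rig import monitor, grab_frame, get_calibration, job, r gives the robot as it stands. The module is installed in compiled form; this text tells all that it offers.
- The arm moves only by the tool move_arm, never from a script. Its argument "moves" is a list that holds one entry, the list of rows, each a list of 4 numbers: the shift along the world's x, y, z each as a share of 400 mm, from -1 to 1, then the turn about the world's z as a share of pi rad, from -1 to 1. A call has exactly 10 rows; each row shifts and turns the commanded pose from where the row before left it; what a row does not reach is not made up. A row lasts 1/10 s, in which the tool goes at most 50 mm and 8.59 degrees, less where a joint would pass 70% of its speed; a pose out of reach is approached as far as the arm can. A call with a number of a shift or a turn outside -1 to 1 is refused whole. A call with a gripper value outside its range is refused whole. "claw" is the closure in counts, from 0 (fully open) to 255 (shut), set as the call begins (left out, the last holds). The fingers move at their own pace and stop on an object; "grip_force" is the grip in N (left out, the last holds). Time passes only in rows, so rows that do not move let the fingers close, or fill a call up. It gives the time, the measured TCP pose, the force, the opening and the grip force at its end, in the units of the state.
- monitor.get_state(): the state, without advancing time (a new reading comes with each control period).
- grab_frame(name): name is "scene" or "top" or "wrist"; returns the picture (400x640x3 uint8, red, green, blue); there is no depth.
- get_calibration(name): a dict with "fx", "fy", "cx", "cy" (pixels), "camera_from_world" (4x4, takes a point from world to camera coordinates). Camera axes: x right, y up, looking along -z (the intrinsics and any distortion apply to the point x, -y, -z); pixel columns grow to the right and rows downward; lengths in m; the calibration is good to about 2 mm. A picture is of the moment at which its call begins: read the wrist's pose just before it. get_calibration takes no time and is no camera call; for the wrist camera it gives the pose at the moment of the call.
- job.job_done(): hands the job in; it is judged then, once.
The state is a dict: "clock": time; "q": joint angles; "qd": joint speeds; "effort": joint torques, N m; "position": TCP position; "orientation": TCP orientation; "ft_force": force on the tool from outside, world axes, zero at the start; "moment": the same for the moment, N m; "width": finger opening in m; "finger_force": force on a finger pad.
Only numpy, scipy, OpenCV 4.12 (cv2) and the standard library are available. Lean on these libraries where they do the work, as an engineer would, in place of code of your own. Each camera call takes 0.05 s, during which the arm holds its last target. There are 200 camera calls.

## Task

First level the stage plate by turning its two foot screws until the bubbles of both its vials rest between their lines. Then pull the sample cabinet's tray out to its stop, stand every jar from the tray upright on the plate's loading area inside its lip, and push the tray fully shut again, with both bubbles still between their lines. Leave the amber bottle and the grey stopper that stand between stage and cabinet where they are.

Things in the scene. Friction and masses are not known exactly. Their poses are not given: they have to be found in the camera images.
- stage: levelling stage, fixed: aluminium plate 220 mm (x) by 260 mm (y), top 45 mm above the bench, on three feet. Origin on the bench under it; x away from the robot, y left. In this frame (mm): plate x -115 to 105, y -130 to 130; fixed foot (-90, -100); foot screws a (-90, 100), b (30, -100); vials a (-90, -50), b (-50, -100); loading area x -45 to 95, y -55 to 122 with a lip 6 high all round.
- screw_a_grip (a point): round black knob, 30 mm across, 29 mm tall, on the foot screw at the plate's near left corner. Point on its axis, 8 mm below its top, 80 mm above the bench. Turns in place (0.04 N m) both ways. Clockwise from above raises this corner: each radian moves the bubble of vial_a 4 mm towards +y of stage, anticlockwise the reverse; the other vial is not affected. Starts up to 3.2 rad from level.
- screw_b_grip (a point): round black knob, 30 mm across, 29 mm tall, on the foot screw at the plate's far right corner. Point on its axis, 8 mm below its top, 80 mm above the bench. Turns in place (0.04 N m) both ways. Clockwise from above raises this corner: each radian moves the bubble of vial_b 4 mm towards +x of stage, anticlockwise the reverse; the other vial is not affected. Starts up to 3.2 rad from level.
- vial_a (a point): bubble vial on the plate's near edge: dark housing 22 by 64 mm, long side along y of stage, with a yellow-green window and two black lines across it 12 mm either side of this point (its middle, 54 mm above the bench).
- vial_b (a point): bubble vial on the plate's right edge: dark housing 22 by 64 mm, long side along x of stage, with a yellow-green window and two black lines across it 12 mm either side of this point (its middle, 54 mm above the bench).
- bubble_a_mid (a point): middle of the bubble in vial_a: a pale mark 16 mm long that moves along the vial towards the high end. It lies between the two lines, and the plate is level in that direction, when its middle is within 4 mm of vial_a.
- bubble_b_mid (a point): middle of the bubble in vial_b: a pale mark 16 mm long that moves along the vial towards the high end. It lies between the two lines, and the plate is level in that direction, when its middle is within 4 mm of vial_b.
- plate_mid (a point): centre of the plate's loading area (140 mm in x by 177 mm in y inside its lip), on the plate's upper face, 45 mm above the bench; axes as stage. Screws and vials are outside the loading area.
- cabinet: white sample cabinet, 90 mm tall, 280 mm wide (y), open in front, fixed to the bench, left or right of the stage. Origin on the bench under the front of the shut tray; x away from the robot. In this frame the cabinet occupies x from 40 to 210 mm.
- tray (a joint): how far the steel tray is pulled out, in m: 0 shut, 0.130 at its stop. Slides to the cabinet's -x against about 3 N, stays where left. Shut, its front wall is at x 20 to 24 mm and its floor runs to 161 mm (cabinet); inside 240 mm wide; above the bench: floor 14 mm, front wall 40 mm, other walls 30 mm.
- tray_handle (a point): middle of the tray's handle: a level dark bar of 10 mm diameter, 130 mm long, along the cabinet's y, 36 mm above the bench and 40 mm in front of the tray's front wall, carried by two 8 mm arms 60 mm either side of the middle. Axes as cabinet.
- jar0: round sample jar, glass with a white lid, 42 mm across all the way up, 45 mm tall, 50 to 100 g; origin at the centre of its underside, z up. At the start in a row on the tray's floor inside the cabinet. Two to four of the four jars are present.
- jar1: round sample jar, glass with a white lid, 42 mm across all the way up, 45 mm tall, 50 to 100 g; origin at the centre of its underside, z up. At the start in a row on the tray's floor inside the cabinet. Two to four of the four jars are present.
- jar2: round sample jar, glass with a white lid, 42 mm across all the way up, 45 mm tall, 50 to 100 g; origin at the centre of its underside, z up. At the start in a row on the tray's floor inside the cabinet. Two to four of the four jars are present.
- jar3: round sample jar, glass with a white lid, 42 mm across all the way up, 45 mm tall, 50 to 100 g; origin at the centre of its underside, z up. At the start in a row on the tray's floor inside the cabinet. Two to four of the four jars are present.
- vial_amber: bystander: small amber bottle, 36 mm across, 75 mm tall, between stage and cabinet; origin at the centre of its underside.
- stopper: bystander: grey stopper, 42 mm across, 34 mm tall, between stage and cabinet; origin at the centre of its underside.

How it is judged:
On the way, in this order (a step that is already met when the one before it is completed fails the run):
1. the plate is level: both bubbles rest between their vial's lines (horizontal distance between bubble_a_mid and vial_a below 0.0045 m and horizontal distance between bubble_b_mid and vial_b below 0.0045 m), for 0.5 s.
2. the tray is pulled out to its stop (value of joint tray above 0.124 m), for 0.2 s.
At the end, for the whole second after the job is handed in: every jar that is present stands upright (within 0.1 rad) on the plate's loading area inside its lip, the tray is shut to within 8 mm, and each bubble's middle is within 4.5 mm of its vial's middle (all of step 1 and value of joint tray below 0.008 m and x of jar0 in the frame of plate_mid between -0.065 and 0.065 m and y of jar0 in the frame of plate_mid between -0.083 and 0.083 m and z of jar0 in the frame of plate_mid between -0.004 and 0.005 m and angle between each of jar0, jar1, jar2, jar3's own z axis and vertical below 0.1 rad and x of jar1 in the frame of plate_mid between -0.065 and 0.065 m and y of jar1 in the frame of plate_mid between -0.083 and 0.083 m and z of jar1 in the frame of plate_mid between -0.004 and 0.005 m and x of jar2 in the frame of plate_mid between -0.065 and 0.065 m and y of jar2 in the frame of plate_mid between -0.083 and 0.083 m and z of jar2 in the frame of plate_mid between -0.004 and 0.005 m and x of jar3 in the frame of plate_mid between -0.065 and 0.065 m and y of jar3 in the frame of plate_mid between -0.083 and 0.083 m and z of jar3 in the frame of plate_mid between -0.004 and 0.005 m); the robot touches nothing.
It fails at once if the amber bottle or the grey stopper is moved by more than 3 cm (distance of any of vial_amber, stopper from where it was at the start of the episode above 0.03 m).
Of jar0, jar1, jar2, jar3 only 2 to 4 are there at a start; the rules pass over those that are not, and their reading is None.
At some moment in a run one of jar0, jar1, jar2, jar3 may be knocked a few centimetres aside while the robot is not near it.
It also fails if it takes over 210 s, if anything falls off the work surface, if the arm or the gripper's body presses on something with over 40 N, if the wrist force passes 120 N, or if a joint passes its speed limit or range.

## Working session

There is one attempt and no reset: what is moved stays moved. The work goes in short steps, Python scripts to look and compute and a tool call to move; the robot and the scene stay as the last step left them, time stands still between calls to the robot, and variables do not carry over. Pictures are saved under pics/ and viewed, at most 14 in all, crops included, and the job is handed in when it is done.

Besides the shell and the picture viewer there is one more tool, called after "Call:" by a JSON object that holds its "name" and its "arguments". move_arm: Moves the arm, as the interface text tells. Its arguments: {"type":"object","properties":{"moves":{"type":"array","items":{"type":"array","items":{"type":"array","items":{"type":"number","minimum":-1,"maximum":1}}}},"claw":{"type":"number"},"grip_force":{"type":"number"}},"required":["moves"]}

```bash
mkdir -p pics; ls
cat > h.py <<'E'
import numpy as np, cv2
from rig import monitor, grab_frame, get_calibration, job, r
def snap(n,f):
    c=get_calibration(n); im=grab_frame(n); cv2.imwrite('pics/'+f+'.png',im[:,:,::-1]); np.savez('pics/'+f+'.npz',T=np.array(c['camera_from_world']),k=[c['fx'],c['fy'],c['cx'],c['cy']]); return im,c
def ray(c,u,v,z):
    T=np.array(c['camera_from_world']); R=T[:3,:3];o=-R.T@T[:3,3]
    d=R.T@np.array([(u-c['cx'])/c['fx'],-(v-c['cy'])/c['fy'],-1]); return o+d*(z-o[2])/d[2]
def proj(c,p):
    T=np.array(c['camera_from_world']); q=T[:3,:3]@np.array(p)+T[:3,3]
    return np.array([c['cx']+c['fx']*q[0]/-q[2], c['cy']+c['fy']*q[1]/q[2]])
E
python3 - <<'E'
from h import *
for n in ['scene','top','wrist']:
    im,c=snap(n,n+'0'); print(n,c)
print(monitor.get_state())
E
```

```text
pics
scene {'fx': 465.20767187312487, 'fy': 465.20767187312487, 'cx': 316.3283996486475, 'cy': 198.35232139551644, 'camera_from_world': array([[ 0.33950639,  0.94033303,  0.02256552, -0.19863604],
       [-0.59177947,  0.19489104,  0.78218574,  0.27075219],
       [ 0.73111727, -0.27891086,  0.62263654, -1.4961514 ],
       [ 0.        ,  0.        ,  0.        ,  1.        ]])}
top {'fx': 477.1196202284356, 'fy': 477.1196202284356, 'cx': 325.130563325447, 'cy': 209.60916152242592, 'camera_from_world': array([[ 0.02933355, -0.99899831, -0.03379236, -0.0014629 ],
       [ 0.98572766,  0.02330414,  0.16672699, -0.53300248],
       [-0.16577248, -0.03820075,  0.98542386, -0.88510185],
       [ 0.        ,  0.        ,  0.        ,  1.        ]])}
wrist {'fx': 317.63724504788075, 'fy': 317.63724504788075, 'cx': 318.21784989344394, 'cy': 196.9667897802899, 'camera_from_world': array([[ 3.03505154e-01,  9.52829682e-01, -4.67572053e-04,
        -5.00710698e-01],
       [-9.11294803e-01,  2.90131660e-01, -2.92173581e-01,
         3.79650292e-02],
       [-2.78256003e-01,  8.91022836e-02,  9.56365192e-01,
        -3.79384831e-01],
       [ 0.00000000e+00,  0.00000000e+00,  0.00000000e+00,
         1.00000000e+00]])}
{'clock': 0.15, 'q': array([ 1.26299931e+00,  2.13257144e-01, -3.48799196e-02,  1.32350018e+00,
        2.43533563e-05,  1.57084032e+00]), 'qd': array([ 3.87307142e-04, -2.94626635e-03, -1.90449338e-03,  1.92304543e-03,
       -5.01164583e-05, -3.89079726e-04]), 'effort': array([-7.55335805e-04, -6.86402893e+01,  4.87249160e+01,  1.29788829e-02,
       -3.00199929e-05,  3.46147260e-06]), 'position': array([0.15140072, 0.47627637, 0.24793674]), 'orientation': array([-3.14075174e+00, -2.43163509e-05,  2.83375162e+00]), 'ft_force': array([-0.42594409, -0.15809275,  0.15112645]), 'moment': array([-0.00418963, -0.01027138, -0.01761852]), 'finger_force': 0.0, 'width': 0.08537992575583013}
```

View pics/top0.png

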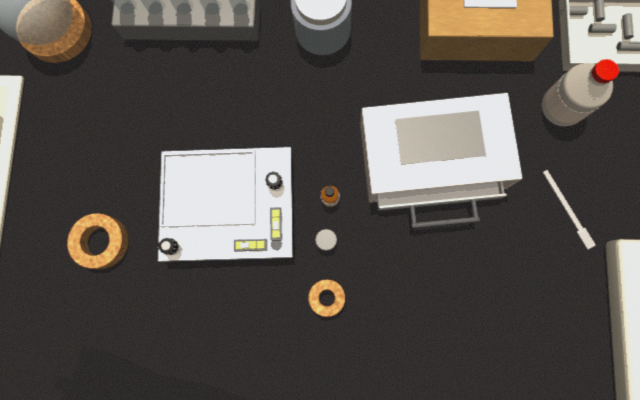

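View pics/scene0.png

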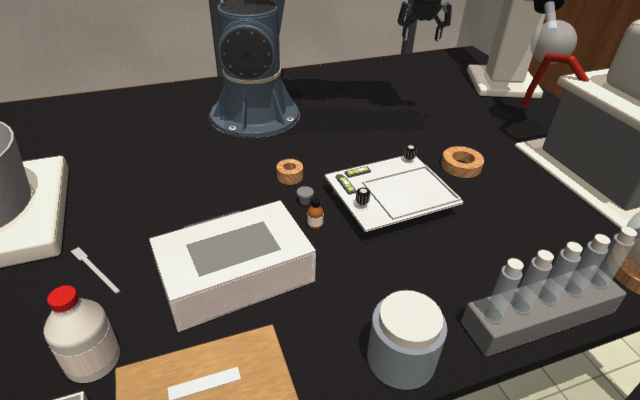

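The top view shows the stage at left: knob a is at (169,246), knob b at (274,180), vial a at (250,245) and vial b at (276,224). The bottle is at (330,195) and the stopper at (326,240). The cabinet is on the right, with its handle bar at about (445,223).

```bash
cat > m1.py <<'E'
from h import *
im=cv2.imread('pics/top0.png')[:,:,::-1]; c=get_calibration('top')
hsv=cv2.cvtColor(im,cv2.COLOR_RGB2HSV)
w=((hsv[...,2]>150)&(hsv[...,1]<60)).astype(np.uint8)
def quad(x0,x1,y0,y1):
    m=np.zeros_like(w);m[y0:y1,x0:x1]=w[y0:y1,x0:x1]
    m=cv2.morphologyEx(m,cv2.MORPH_CLOSE,np.ones((5,5)))
    k=max(cv2.findContours(m,0,2)[0],key=cv2.contourArea)
    return k
k=quad(140,310,135,275); h=cv2.convexHull(k)
p=np.array([ray(c,*q[0],0.045)[:2] for q in h],np.float32)
R=cv2.minAreaRect(p);print('stage rect',R,cv2.boxPoints(R).round(4).tolist())
k=quad(350,530,85,192); print(cv2.approxPolyDP(k,6,True)[:,0].tolist())
y=cv2.inRange(hsv,(22,90,90),(45,255,255)); y[:140]=0;y[275:]=0;y[:,:220]=0;y[:,300:]=0
n,l,s,ce=cv2.connectedComponentsWithStats(y); 
for i in range(1,n):
    if s[i,4]>8: print('yel',s[i],ray(c,*ce[i],0.054)[:2])
b=(hsv[...,2]<70).astype(np.uint8)
print('yellow a vial window');
E
python3 m1.py
python3 - <<'E'
import cv2,numpy as np
im=cv2.imread('pics/top0.png')
a=cv2.resize(im[160:270,150:300],None,fx=5,fy=5,interpolation=2)[:, :]
cv2.imwrite('pics/c1.png',a)
b=cv2.resize(im[85:255,310:530],None,fx=3.4,fy=3.4,interpolation=2);cv2.imwrite('pics/c2.png',b)
E
```

```text
stage rect ((0.5421765446662903, 0.21025311946868896), (0.2192942500114441, 0.2610762417316437), 3.1416919231414795) [[0.4255000054836273, 0.3346000015735626], [0.4397999942302704, 0.0738999992609024], [0.6588000059127808, 0.08590000122785568], [0.6445000171661377, 0.3465999960899353]]
[[507, 93], [362, 108], [371, 191], [521, 178]]
yel [272 210   8  12  83] [0.51829207 0.10833353]
yel [272 230   8   8  61] [0.48265973 0.10614542]
yel [236 241   5   8  34] [0.45945365 0.17788686]
yel [245 241  19   8 121] [0.46067236 0.14406355]
yellow a vial window
```

View pics/c1.png

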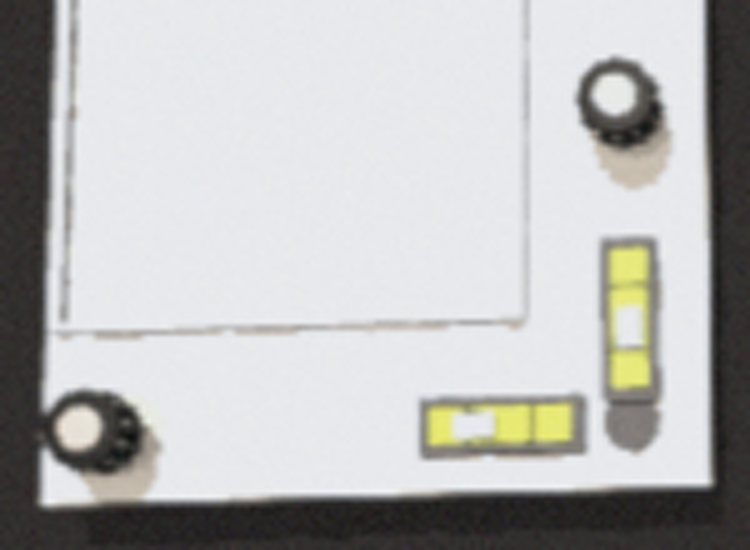

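View pics/c2.png

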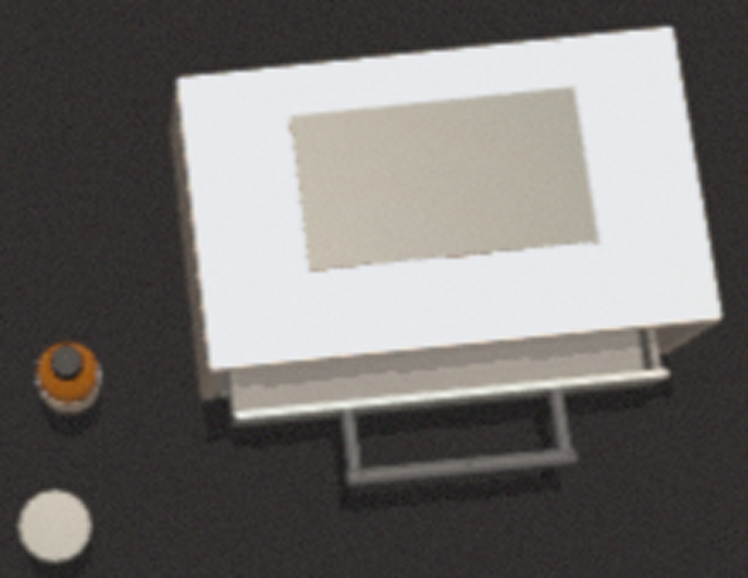

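c1 shows both bubbles: a at crop (473,425), left of its middle, and b at (629,326), near its middle. c2 shows the cabinet top corners, the handle bar from crop (352,478) to (572,458), the bottle at (68,375) and the stopper at (56,525).

```bash
cat > m2.py <<'E'
from h import *
c=get_calibration('top')
th=np.arctan2(.012,.219); Rm=np.array([[np.cos(th),-np.sin(th)],[np.sin(th),np.cos(th)]])
S=np.array([.54218,.21025])-Rm@[-.005,0]
st=lambda x,y:(S+Rm@np.array([x,y])/1000)
loc=lambda p:(Rm.T@(np.array(p)[:2]-S)*1000).round(1)
print('S',S,'yaw',th)
for n,p in dict(ka=(-90,100),kb=(30,-100),va=(-90,-50),vb=(-50,-100),pm=(25,33.5)).items(): print(n,st(*p).round(4))
cr=lambda u,v:((u-2)/5+150,(v-2)/5+160)
for n,u,v,z in [('ka',78,428,.088),('kb',614,94,.088),('ba',473,425,.054),('bb',629,326,.054),('va',502,427,.054),('vb',630,320,.054)]: 
    p=ray(c,*cr(u,v),z); print(n,p.round(4),loc(p))
C=[ray(c,*q,.09)[:2] for q in ([507,94],[362,108],[371,191],[521,178])]
R=cv2.minAreaRect(np.array(C,np.float32)); print('cab',np.round(C,4).tolist(),R)
cr=lambda u,v:((u-1)/3.4+310,(v-1)/3.4+85)
A=ray(c,*cr(352,476),.036)[:2];B=ray(c,*cr(572,456),.036)[:2]
print('handle',A,B,np.linalg.norm(A-B),(A+B)/2,np.arctan2(*(A-B)[::-1])-np.pi/2)
print('bottle',ray(c,*cr(67,360),.075),'stopper',ray(c,*cr(56,525),.034))
E
python3 m2.py
```

```text
S [0.54717251 0.21052356] yaw 0.054739780049880706
ka [0.4518 0.3054]
kb [0.5826 0.1123]
va [0.46   0.1557]
vb [0.5027 0.1079]
pm [0.5703 0.2453]
ka [0.4516 0.3057 0.088 ] [-90.2 100.3]
kb [0.5829 0.1122 0.088 ] [  30.3 -100.2]
ba [0.4596 0.1655 0.054 ] [-89.9 -40.2]
bb [0.4994 0.1072 0.054 ] [ -53.4 -100.5]
va [0.4592 0.1542 0.054 ] [-91.  -51.4]
vb [0.5017 0.107  0.054 ] [ -51.1 -100.9]
cab [[0.7568, -0.3292], [0.7243, -0.054], [0.5623, -0.0733], [0.593, -0.3493]] ((0.6586617827415466, -0.20162908732891083), (0.16502763330936432, 0.2778943181037903), 6.726617336273193)
handle [ 0.50861208 -0.15925723] [ 0.52321309 -0.28403631] 0.12563044445106444 [ 0.51591258 -0.22164677] 0.11648515508432045
bottle [0.56452827 0.00444663 0.075     ] stopper [0.47634022 0.00932956 0.034     ]
```

Knobs and vials agree with the model to about 1 mm. Bubble a is about +10 mm off, so it needs about 2.6 rad anticlockwise. Bubble b is about -3 mm off. Next I move over knob a.

Call:
{"name": "move_arm", "arguments": {"moves": [[[0.075,-0.0427,-0.025,0],[0.075,-0.0427,-0.025,0],[0.075,-0.0427,-0.025,0],[0.075,-0.0427,-0.025,0],[0.075,-0.0427,-0.025,0],[0.075,-0.0427,-0.025,0],[0.075,-0.0427,-0.025,0],[0.075,-0.0427,-0.025,0],[0.075,-0.0427,-0.025,0],[0.075,-0.0427,-0.025,0]]], "claw": 0, "grip_force": 40}}

```text
clock: 1.15
position: [0.4525, 0.3047, 0.1477]
orientation: [-3.141, -0.0, 2.834]
ft_force: [0.1, 0.5, -0.1]
width: 0.0855
finger_force: 0.0
```

```bash
python3 -c "
from h import *
s=monitor.get_state();print(s['q'],s['position'],s['orientation'])"
```

```text
[ 5.92598222e-01  3.44270835e-01 -1.15462244e-01  1.11140252e+00
  2.74448511e-05  9.00467986e-01] [0.45251565 0.30470008 0.14771057] [-3.14134384e+00 -2.32276447e-04  2.83372286e+00]
```

Call:
{"name": "move_arm", "arguments": {"moves": [[[-0.002,0.002,-0.029,0],[0,0,-0.029,0],[0,0,-0.029,0],[0,0,-0.029,0],[0,0,-0.029,0],[0,0,-0.029,0],[0,0,0,0],[0,0,0,0],[0,0,0,0],[0,0,0,0]]], "claw": 0}}

```text
clock: 2.15
position: [0.451, 0.3067, 0.0792]
orientation: [3.141, 0.001, 2.834]
ft_force: [-0.1, 1.1, 1.2]
width: 0.0855
finger_force: 0.0
```

Call:
{"name": "move_arm", "arguments": {"moves": [[[0,0,0,0],[0,0,0,0],[0,0,0,0],[0,0,0,0],[0,0,0,0],[0,0,0,0],[0,0,0,0],[0,0,0,0.04],[0,0,0,0.04],[0,0,0,0.04]]], "claw": 255, "grip_force": 25}}

```text
clock: 3.15
position: [0.4501, 0.3044, 0.0787]
orientation: [-3.138, -0.001, -3.068]
ft_force: [-4.7, -18.7, 13.6]
width: 0.0288
finger_force: 27.5
```

Call:
{"name": "move_arm", "arguments": {"moves": [[[-0.002,-0.005,0,0.045],[0,0,0,0.045],[0,0,0,0.045],[0,0,0,0.045],[0,0,0,0.045],[0,0,0,0.045],[0,0,0,0.045],[0,0,0,0.045],[0,0,0,0.045],[0,0,0,0.045]]]}}

```text
clock: 4.15
position: [0.4509, 0.3031, 0.0788]
orientation: [-3.139, -0.003, -1.654]
ft_force: [8.3, -11.8, 1.7]
width: 0.0288
finger_force: 26.6
```

Call:
{"name": "move_arm", "arguments": {"moves": [[[0,0,0,0.045],[0,0,0,0.045],[0,0,0,0.045],[0,0,0,0.045],[0,0,0,0.045],[0,0,0,0.035],[0,0,0,0],[0,0,0,0],[0,0,0,0],[0,0,0,0]]]}}

```text
clock: 5.15
position: [0.4517, 0.3033, 0.0789]
orientation: [-3.141, -0.004, -0.843]
ft_force: [13.3, -10.6, -4.0]
width: 0.0289
finger_force: 26.1
```

Run:
```python
from h import *
a,c=snap('top','t1'); b,_=snap('wrist','w1')
k=cv2.resize(a[150:270,140:310],None,fx=2,fy=2)
b=cv2.resize(b,(400,250)); o=np.zeros((500,400,3),np.uint8); o[:240,:340]=k; o[250:]=b
cv2.imwrite('pics/c3.png',o[:,:,::-1])
```

```text
(no output)
```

View pics/c3.png

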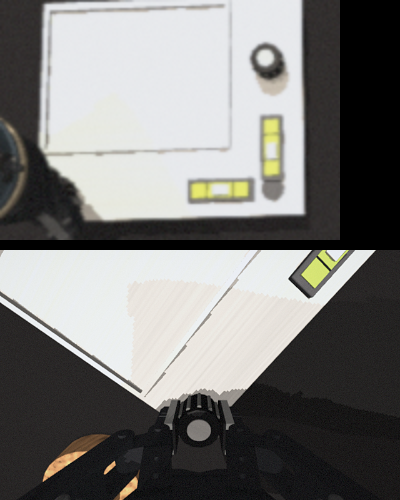

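c3 shows bubble a now between its lines (about crop (219,189)) and bubble b at (271,149). I'll measure both relative to their windows.

```bash
cat > bub.py <<'E'
from h import *
import sys
from m2 import st,S,Rm
def bub(im,c):
    hsv=cv2.cvtColor(im,cv2.COLOR_RGB2HSV)
    for n,p,ax in (('a',(-90,-50),1),('b',(-50,-100),0)):
        out=[]
        for s in np.arange(-36,36.1,.5):
            v=[]
            for t in (-3,0,3):
                q=[t,t]; q[ax]=s; q[1-ax]=t
                P=st(p[0]+q[0],p[1]+q[1]); u=proj(c,[*P,.054])
                v.append(cv2.remap(hsv,np.float32([[u[0]]]),np.float32([[u[1]]]),0)[0,0])
            out.append(np.median(v,0))
        o=np.array(out); s=np.arange(-36,36.1,.5)
        win=((o[:,1]>70)&(o[:,0]>20)&(o[:,0]<45)); w=s[win]; 
        lo,hi=w.min(),w.max(); white=(o[:,1]<70)&(o[:,2]>150)&(s>lo)&(s<hi)
        dark=s[(o[:,2]<165)&(s>lo+2)&(s<hi-2)]
        print(n,'window',lo,hi,'mid',(lo+hi)/2,'bubble',s[white].min(),s[white].max(),s[white].mean(),'rel',s[white].mean()-(lo+hi)/2,'dark',dark)
if __name__=='__main__':
    for f in sys.argv[1:]: print(f); bub(cv2.imread('pics/%s.png'%f)[:,:,::-1],get_calibration('top'))
E
sed -i 's/^print/#&/; s/^for n,p in/if 0:\n  for n,p in/' m2.py; python3 bub.py top0 t1 | grep -A2 -E "^top0|^t1"
```

```text
top0
a window -29.0 28.5 mid -0.25 bubble 2.0 18.5 10.25 rel 10.5 dark []
b window -27.5 26.5 mid -0.5 bubble -12.0 5.0 -3.5 rel -3.0 dark []
t1
a window -27.0 28.5 mid 0.75 bubble -10.0 7.0 -1.5 rel -2.25 dark []
b window -27.5 26.5 mid -0.5 bubble -12.0 5.0 -3.5 rel -3.0 dark []
```

Call:
{"name": "move_arm", "arguments": {"moves": [[[0,0,0,-0.04],[0,0,0,-0.03],[0,0,0,0],[0,0,0,0],[0,0,0,0],[0,0,0,0],[0,0,0,0],[0,0,0,0],[0,0,0,0],[0,0,0,0]]]}}

```text
clock: 6.25
position: [0.4515, 0.3032, 0.0789]
orientation: [-3.14, -0.004, -1.063]
ft_force: [13.3, -11.8, -2.1]
width: 0.0292
finger_force: 26.2
```

Call:
{"name": "move_arm", "arguments": {"moves": [[[0,0,0,0],[0,0,0,0],[0,0,0,0],[0,0,0,0],[0,0,0,0],[0,0,0,0],[0,0,0,0],[0,0,0.05,0],[0,0,0.05,0],[0,0,0.05,0]]], "claw": 0}}

```text
clock: 7.25
position: [0.4498, 0.3044, 0.1394]
orientation: [3.141, 0.0, -1.062]
ft_force: [0.5, 0.1, 0.3]
width: 0.0852
finger_force: 0.0
```

Call:
{"name": "move_arm", "arguments": {"moves": [[[0.0545,-0.08,0,0],[0.0545,-0.08,0,0],[0.0545,-0.08,0,0],[0.0545,-0.08,0,0],[0.0545,-0.08,0,0],[0.0545,-0.08,0,0],[0,0,0,0],[0,0,0,0],[0,0,0,0],[0,0,0,0]]]}}

```text
clock: 8.25
position: [0.5802, 0.1134, 0.1388]
orientation: [3.142, 0.0, -1.06]
ft_force: [-0.4, -0.5, 0.8]
width: 0.0851
finger_force: 0.0
```

Run:
```python
from h import *
s=monitor.get_state();print(s['q'].round(2),s['position'].round(4),s['orientation'].round(3),s['ft_force'].round(1))
im,c=snap('wrist','w2'); print(proj(c,[.5825,.1115,.088]),proj(c,[.4517,.3033,.088]))
```

```text
[ 0.19  0.44  0.    1.13  0.   -1.89] [0.5802 0.1134 0.1388] [ 3.142  0.    -1.06 ] [-0.4 -0.5  0.8]
[318.16065414 224.28888892] [343.60367322 490.43752331]
```

View pics/w2.png

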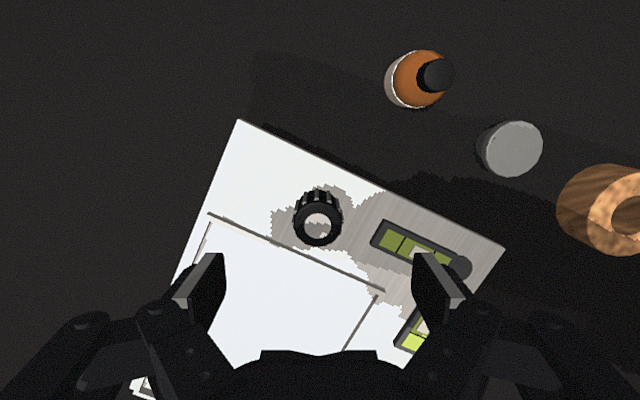

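w2 shows knob b's white top at (318,224), exactly where I predicted it. Next I descend and turn it about 0.7 rad clockwise.

Call:
{"name": "move_arm", "arguments": {"moves": [[[0.006,-0.005,-0.0245,0],[0,0,-0.0245,0],[0,0,-0.0245,0],[0,0,-0.0245,0],[0,0,-0.0245,0],[0,0,-0.0245,0],[0,0,0,0],[0,0,0,0],[0,0,0,0],[0,0,0,0]]]}}

```text
clock: 9.3
position: [0.5834, 0.1106, 0.0804]
orientation: [-3.141, -0.0, -1.062]
ft_force: [0.2, -0.1, 0.6]
width: 0.0855
finger_force: 0.0
```

Call:
{"name": "move_arm", "arguments": {"moves": [[[0,0,0,0],[0,0,0,0],[0,0,0,0],[0,0,0,0],[0,0,0,0],[0,0,0,0],[0,0,0,0],[0,0,0,-0.04],[0,0,0,-0.04],[0,0,0,-0.04]]], "claw": 255, "grip_force": 25}}

```text
clock: 10.3
position: [0.5825, 0.1102, 0.0801]
orientation: [3.141, -0.0, -1.444]
ft_force: [-6.9, -2.4, 8.0]
width: 0.0294
finger_force: 24.7
```

Call:
{"name": "move_arm", "arguments": {"moves": [[[0,0,0,-0.04],[0,0,0,-0.04],[0,0,0,-0.03],[0,0,0,0],[0,0,0,0],[0,0,0,0],[0,0,0,0],[0,0,0,0],[0,0,0,0],[0,0,0,0]]]}}

```text
clock: 11.3
position: [0.5822, 0.1102, 0.0801]
orientation: [3.14, -0.001, -1.784]
ft_force: [-8.5, -2.4, 9.9]
width: 0.0294
finger_force: 24.9
```

Call:
{"name": "move_arm", "arguments": {"moves": [[[0,0,0,0],[0,0,0,0],[0,0,0,0],[0,0,0,0],[0,0,0,0],[0,0,0,0],[0,0,0,0],[0,0,0.06,0],[0,0,0.06,0],[0,0,0.06,0]]], "claw": 0}}

```text
clock: 12.3
position: [0.5829, 0.1105, 0.1527]
orientation: [3.141, -0.0, -1.784]
ft_force: [0.4, 0.7, -0.5]
width: 0.0853
finger_force: 0.0
```

Call:
{"name": "move_arm", "arguments": {"moves": [[[-0.02,-0.1,0.02,0],[-0.02,-0.1,0.02,0],[-0.02,-0.1,0.02,0],[-0.02,-0.1,0,0],[-0.02,-0.1,0,0],[-0.02,-0.1,0,0],[-0.02,-0.1,0,0],[-0.02,-0.1,0,0],[0,0,0,0],[0,0,0,0]]]}}

```text
clock: 13.3
position: [0.5188, -0.2101, 0.1758]
orientation: [3.142, 0.0, -1.786]
ft_force: [0.4, 0.3, 0.7]
width: 0.0854
finger_force: 0.0
```

```bash
python3 - <<'E'
from h import *
s=monitor.get_state();print(s['q'].round(2),s['position'].round(4),s['orientation'].round(3),s['ft_force'].round(1))
snap('wrist','w3'); snap('top','t2')
E
python3 bub.py t2|tail -2
```

```text
[-0.38  0.36 -0.02  1.19  0.   -1.74] [ 0.5188 -0.2101  0.1758] [ 3.142  0.    -1.786] [0.4 0.3 0.7]
a window -27.0 28.5 mid 0.75 bubble -8.0 9.0 0.5 rel -0.25 dark []
b window -27.5 26.5 mid -0.5 bubble -8.5 6.5 -1.0 rel -0.5 dark []
```

View pics/t2.png

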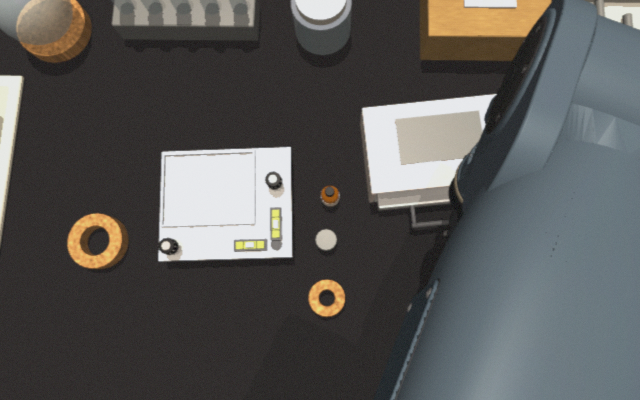

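t2 and the measurement put bubble a at about -0.3 mm and bubble b at about -0.5 mm, so the plate is level. Next is the handle, with the claw half closed to clear the front wall.

Call:
{"name": "move_arm", "arguments": {"moves": [[[-0.003,-0.0087,-0.03,0.0353],[-0.003,-0.0087,-0.03,0.0353],[-0.003,-0.0087,-0.03,0.0353],[0,0,-0.03,0],[0,0,-0.03,0],[0,0,0,0],[0,0,0,0],[0,0,0,0],[0,0,0,0],[0,0,0,0]]], "claw": 150}}

```text
clock: 14.4
position: [0.5157, -0.22, 0.1163]
orientation: [-3.141, -0.0, -1.452]
ft_force: [0.2, 0.3, -0.2]
width: 0.0355
finger_force: 0.0
```

Run:
```python
from h import *
s=monitor.get_state();print(s['q'].round(2),s['position'].round(4),s['orientation'].round(3),s['width'])
im,c=snap('wrist','w4')
for p in [(.5153,-.2205,.036),(.5086,-.1593,.036),(.5232,-.284,.036)]: print(proj(c,p))
```

```text
[-0.4   0.39 -0.13  1.05  0.   -2.09] [ 0.5157 -0.22    0.1163] [-3.141 -0.    -1.452] 0.03554743085136079
[320.01987846 211.0831401 ]
[319.12186962 289.12892838]
[319.62580825 115.09901513]
```

View pics/w4.png

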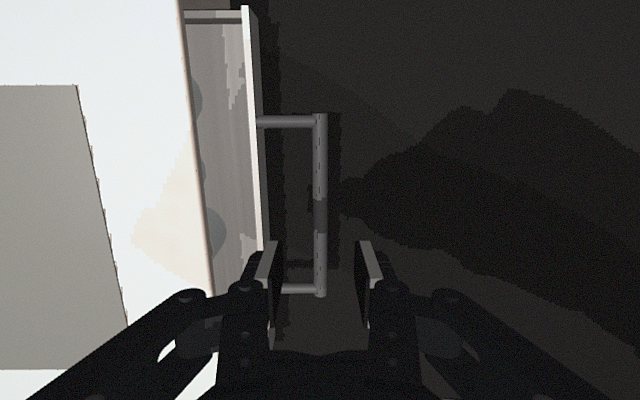

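The bar is at column 321, against a predicted 320, and both fingers straddle it clear of the front wall. Now I descend, grip and pull.

Call:
{"name": "move_arm", "arguments": {"moves": [[[-0.001,0,-0.025,0],[-0.001,0,-0.025,0],[0,0,-0.025,0],[0,0,-0.025,0],[0,0,-0.025,0],[0,0,-0.025,0],[0,0,-0.025,0],[0,0,-0.025,0],[0,0,0,0],[0,0,0,0]]]}}

```text
clock: 15.45
position: [0.5146, -0.2199, 0.0358]
orientation: [3.141, 0.0, -1.452]
ft_force: [-0.0, 0.4, 0.5]
width: 0.0354
finger_force: 0.0
```

Call:
{"name": "move_arm", "arguments": {"moves": [[[0,0,0,0],[0,0,0,0],[0,0,0,0],[0,0,0,0],[0,0,0,0],[0,0,0,0],[0,0,0,0],[0,0,0,0],[0,0,0,0],[0,0,0,0]]], "claw": 255, "grip_force": 40}}

```text
clock: 16.45
position: [0.5147, -0.2201, 0.0365]
orientation: [-3.141, -0.0, -1.452]
ft_force: [-3.5, 0.6, 5.8]
width: 0.0084
finger_force: 39.1
```

Call:
{"name": "move_arm", "arguments": {"moves": [[[-0.02,-0.0023,0,0],[-0.033,-0.0039,0,0],[-0.033,-0.0039,0,0],[-0.033,-0.0039,0,0],[-0.033,-0.0039,0,0],[-0.033,-0.0039,0,0],[-0.033,-0.0039,0,0],[-0.033,-0.0039,0,0],[-0.033,-0.0039,0,0],[-0.033,-0.0039,0,0]]]}}

```text
clock: 17.45
position: [0.3878, -0.2359, 0.0365]
orientation: [-3.14, -0.002, -1.452]
ft_force: [4.0, -7.9, 2.2]
width: 0.0082
finger_force: 39.9
```

Call:
{"name": "move_arm", "arguments": {"moves": [[[-0.013,-0.0015,0,0],[0,0,0,0],[0,0,0,0],[0,0,0,0],[0,0,0,0],[0,0,0,0],[0,0,0,0],[0,0,0,0],[0,0,0,0],[0,0,0,0]]]}}

```text
clock: 18.45
position: [0.3854, -0.2362, 0.0367]
orientation: [-3.136, -0.002, -1.451]
ft_force: [21.8, -1.2, -11.9]
width: 0.0085
finger_force: 40.4
```

Call:
{"name": "move_arm", "arguments": {"moves": [[[0.005,0,0,0],[0,0,0,0],[0,0,0,0],[0,0,0,0],[0,0,0.05,0],[0,0,0.1,0],[0,0,0.1,0],[0.05,0,0.1,0],[0.05,0,0.1,0],[0.05,0,0,0]]], "claw": 150}}

```text
clock: 19.45
position: [0.447, -0.2365, 0.221]
orientation: [-3.136, -0.004, -1.452]
ft_force: [0.5, -0.8, -0.0]
width: 0.0348
finger_force: 0.0
```

Run:
```python
from h import *
s=monitor.get_state();print(s['q'].round(2),s['position'].round(4),s['orientation'].round(3),s['width'])
im,c=snap('wrist','w5')
snap('top','t3')
```

```text
[-0.49  0.22 -0.09  1.25 -0.   -2.18] [ 0.447  -0.2365  0.221 ] [-3.136 -0.004 -1.452] 0.03477008609685807
```

View pics/w5.png

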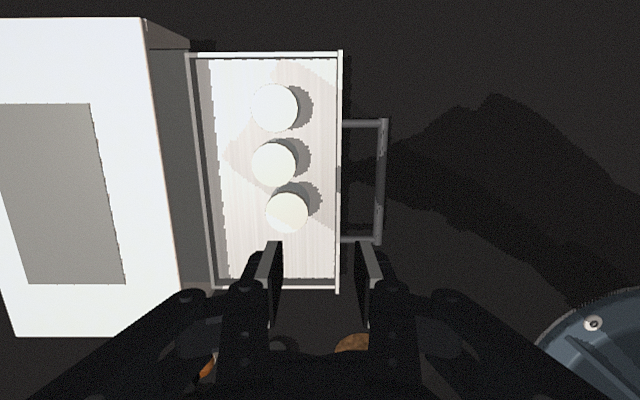

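w5 shows three jars in the open tray, with lids at about (275,107), (275,162) and (288,212). The tray's front end is at column 340.

```bash
cat > jars.py <<'E'
from h import *
import sys
# cabinet frame
th=.117; C=np.array([.5346,-.2180]); Rc=np.array([[np.cos(th),-np.sin(th)],[np.sin(th),np.cos(th)]])
def jars(f,zl=.059):
    im=cv2.imread('pics/%s.png'%f); d=np.load('pics/%s.npz'%f); k=d['k']
    c=dict(camera_from_world=d['T'],fx=k[0],fy=k[1],cx=k[2],cy=k[3])
    g=cv2.medianBlur(cv2.cvtColor(im,cv2.COLOR_BGR2GRAY),3)
    H=np.linalg.norm
    z=(ray(c,320,150,zl)-(-d['T'][:3,:3].T@d['T'][:3,3])); R=k[0]*.021/H(z)
    cs=cv2.HoughCircles(g,cv2.HOUGH_GRADIENT,1,25,param1=80,param2=12,minRadius=int(R*.85),maxRadius=int(R*1.25))
    print('R',R)
    for u,v,rr in cs[0]:
        p=ray(c,u,v,zl); print((u,v,rr),p.round(4),'cab',(Rc.T@(p[:2]-C)*1000).round(1))
    return im,c
if __name__=='__main__': jars(sys.argv[1])
E
python3 jars.py w5
python3 - <<'E'
import sys; sys.path.insert(0,'.')
from jars import *
d=np.load('pics/w5.npz');k=d['k'];c=dict(camera_from_world=d['T'],fx=k[0],fy=k[1],cx=k[2],cy=k[3])
for u,v in [(275,107),(275,162),(288,212)]:
    p=ray(c,u,v,.059);print(p.round(4),'cab',(Rc.T@(p[:2]-C)*1000).round(1))
for u,v,z in [(340,52,.04),(338,290,.04),(381,180,.036)]:
    p=ray(c,u,v,z);print(p.round(4),'cab',(Rc.T@(p[:2]-C)*1000).round(1))
E
```

```text
R 22.90638872865021
(np.float32(567.5), np.float32(340.5), np.float32(23.0)) [ 0.1582 -0.0931  0.059 ] cab [-359.2  168. ]
(np.float32(289.5), np.float32(157.5), np.float32(20.5)) [ 0.4776 -0.2569  0.059 ] cab [-61.2 -32. ]
(np.float32(271.5), np.float32(108.5), np.float32(25.2)) [ 0.4972 -0.298   0.059 ] cab [-46.5 -75.1]
(np.float32(590.5), np.float32(323.5), np.float32(24.0)) [ 0.1415 -0.1173  0.059 ] cab [-378.7  145.9]
(np.float32(286.5), np.float32(213.5), np.float32(20.7)) [ 0.4754 -0.2025  0.059 ] cab [-56.9  22.3]
[ 0.4943 -0.2996  0.059 ] cab [-49.6 -76.3]
[ 0.4904 -0.2512  0.059 ] cab [-47.8 -27.8]
[ 0.4741 -0.2042  0.059 ] cab [-58.4  20.8]
[ 0.4432 -0.3527  0.04  ] cab [-106.5 -123.1]
[ 0.4121 -0.1128  0.04  ] cab [-109.4  118.8]
[ 0.3859 -0.241   0.036 ] cab [-150.4   -5.5]
```

Call:
{"name": "move_arm", "arguments": {"moves": [[[0.034,0.0405,-0.05,0],[0.034,0.0405,-0.05,0],[0,0,-0.065,0],[0,0,-0.065,0],[0,0,0,0],[0,0,0,0],[0,0,0,0],[0,0,0,0],[0,0,0,0],[0,0,0,0]]], "claw": 82, "grip_force": 30}}

```text
clock: 20.55
position: [0.4721, -0.2032, 0.1244]
orientation: [-3.141, -0.0, -1.452]
ft_force: [0.4, 0.2, -1.0]
width: 0.0578
finger_force: 0.0
```

Run:
```python
from h import *
s=monitor.get_state();print(s['position'].round(4),s['orientation'].round(3),s['width'])
im,c=snap('wrist','w6')
for x,y in [(.4741,-.2042),(.4904,-.2512)]:print(proj(c,(x,y,.059)))
for x,y in [(.4741,-.2042)]:print(proj(c,(x+.021,y,.059)),proj(c,(x-.021,y,.059)))
```

```text
[ 0.4721 -0.2032  0.1244] [-3.141 -0.    -1.452] 0.057813805456165636
[316.46925041 217.70735491]
[298.55177308 141.45622733]
[283.87827567 214.05471903] [348.8382665  221.33511476]
```

View pics/w6.png

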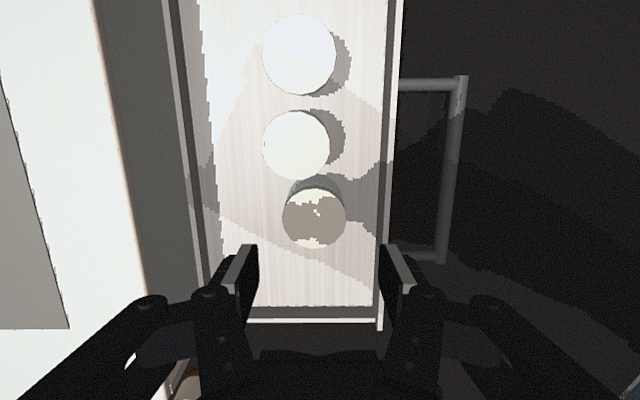

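w6: the nearest jar's lid is at (314,216), 1.5 mm from the prediction. The jaws are clear of the front wall.

Call:
{"name": "move_arm", "arguments": {"moves": [[[0.009,-0.005,-0.0305,0],[0,0,-0.0305,0],[0,0,-0.0305,0],[0,0,-0.0305,0],[0,0,-0.0305,0],[0,0,-0.0305,0],[0,0,0,0],[0,0,0,0],[0,0,0,0],[0,0,0,0]]]}}

```text
clock: 21.6
position: [0.4759, -0.2053, 0.0513]
orientation: [-3.141, -0.001, -1.452]
ft_force: [0.1, -0.4, -0.2]
width: 0.0578
finger_force: 0.0
```

Call:
{"name": "move_arm", "arguments": {"moves": [[[0,0,0,0],[0,0,0,0],[0,0,0,0],[0,0,0,0],[0,0,0,0],[0,0,0,0],[0,0,0,0],[0,0,0,0],[0,0,0.02,0],[0,0,0.05,0]]], "claw": 255, "grip_force": 30}}

```text
clock: 22.6
position: [0.4745, -0.2047, 0.0783]
orientation: [3.139, 0.001, -1.452]
ft_force: [0.3, -0.2, 0.0]
width: 0.0411
finger_force: 30.6
```

Call:
{"name": "move_arm", "arguments": {"moves": [[[0,0,0.1,0],[0,0,0.1,0],[0.01,0.05,0.03,0],[0.0186,0.1,0,0],[0.0186,0.1,0,0],[0.0186,0.1,0,0],[0.0186,0.1,0,0],[0.0186,0.1,0,0],[0.0186,0.1,0,0],[0.0186,0.1,0,0]]]}}

```text
clock: 23.6
position: [0.5316, 0.0966, 0.1714]
orientation: [-3.141, -0.0, -1.452]
ft_force: [0.8, -0.9, -0.6]
width: 0.0412
finger_force: 30.6
```

Call:
{"name": "move_arm", "arguments": {"moves": [[[0.0186,0.1,0,0],[0.0186,0.1,0,0],[0.0186,0.1,0,0],[0.0186,0.1,0,0],[0.0186,0.1,0,0],[0,0,-0.08,0],[0,0,-0.08,0],[0,0,0,0],[0,0,0,0],[0,0,0,0]]]}}

```text
clock: 24.6
position: [0.5696, 0.295, 0.109]
orientation: [-3.139, 0.001, -1.452]
ft_force: [-0.0, -1.7, -0.8]
width: 0.0412
finger_force: 30.8
```

Call:
{"name": "move_arm", "arguments": {"moves": [[[-0.004,0,-0.0213,0],[0,0,-0.0213,0],[0,0,-0.0213,0],[0,0,0,0],[0,0,0,0],[0,0,0,0],[0,0,0,0],[0,0,0,0],[0,0,0,0],[0,0,0,0]]]}}

```text
clock: 25.6
position: [0.5672, 0.2949, 0.0812]
orientation: [-3.142, -0.0, -1.452]
ft_force: [0.8, 0.2, -0.7]
width: 0.0411
finger_force: 32.6
```

Call:
{"name": "move_arm", "arguments": {"moves": [[[0,0,0,0],[0,0,0,0],[0,0,0,0],[0,0,0,0],[0,0,0,0],[0,0,0,0],[0,0,0.05,0],[0,0,0.1,0],[0,0,0.1,0],[0,0,0,0]]], "claw": 82}}

```text
clock: 26.6
position: [0.5692, 0.2959, 0.1868]
orientation: [-3.134, 0.003, -1.452]
ft_force: [1.2, 0.8, 0.1]
width: 0.0581
finger_force: 0.0
```

Run:
```python
from jars import *
for f,L in (('w6',[(314,216),(296,145),(300,54)]),('w5',[(275,107),(275,162)])):
    d=np.load('pics/%s.npz'%f);k=d['k'];c=dict(camera_from_world=d['T'],fx=k[0],fy=k[1],cx=k[2],cy=k[3])
    for u,v in L: p=ray(c,u,v,.059);print(p.round(4),(Rc.T@(p[:2]-C)*1000).round(1))
s=monitor.get_state();print(s['position'])
im,c=snap('wrist','w7')
print(proj(c,(.5672,.2949,.09)))
cv2.imwrite('pics/c7.png',im[60:380,180:500,::-1])
```

```text
[ 0.4758 -0.2052  0.059 ] [-56.9  19.6]
[ 0.4917 -0.2489  0.059 ] [-46.2 -25.7]
[ 0.4944 -0.2991  0.059 ] [-49.4 -75.9]
[ 0.4943 -0.2996  0.059 ] [-49.6 -76.3]
[ 0.4904 -0.2512  0.059 ] [-47.8 -27.8]
[0.56919769 0.29592611 0.18680437]
[323.09766156 202.68948799]
```

View pics/c7.png

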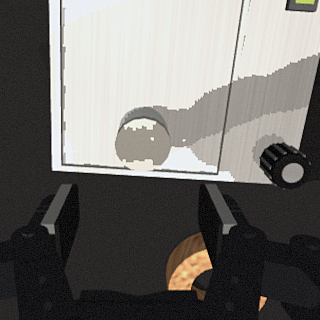

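c7: the first jar stands on the plate at the predicted pixel (323,203). Back to the tray for the next jar at about (0.491,-0.250).

Call:
{"name": "move_arm", "arguments": {"moves": [[[-0.014,-0.0975,0,0],[-0.014,-0.0975,0,0],[-0.014,-0.0975,0,0],[-0.014,-0.0975,0,0],[-0.014,-0.0975,0,0],[-0.014,-0.0975,0,0],[-0.014,-0.0975,0,0],[-0.014,-0.0975,0,0],[-0.014,-0.0975,0,0],[-0.014,-0.0975,0,0]]]}}

```text
clock: 27.65
position: [0.5102, -0.0965, 0.1802]
orientation: [3.14, 0.0, -1.452]
ft_force: [0.2, 0.4, 0.8]
width: 0.0582
finger_force: 0.0
```

Call:
{"name": "move_arm", "arguments": {"moves": [[[-0.014,-0.0975,0,0],[-0.014,-0.0975,0,0],[-0.014,-0.0975,0,0],[-0.014,-0.0975,0,0],[0,0,-0.08,0],[0,0,-0.08,0],[0,0,0,0],[0,0,0,0],[0,0,0,0],[0,0,0,0]]]}}

```text
clock: 28.65
position: [0.4896, -0.2513, 0.1186]
orientation: [-3.14, -0.001, -1.451]
ft_force: [-0.6, -0.3, 0.4]
width: 0.0578
finger_force: 0.0
```

```bash
cat > chk.py <<'E'
from jars import *
s=monitor.get_state();print(s['position'].round(4),s['width'])
f=sys.argv[1]; snap('wrist',f); im=cv2.imread('pics/%s.png'%f); d=np.load('pics/%s.npz'%f);k=d['k']
c=dict(camera_from_world=d['T'],fx=k[0],fy=k[1],cx=k[2],cy=k[3])
g=cv2.GaussianBlur(cv2.cvtColor(im,cv2.COLOR_BGR2GRAY),(5,5),0)
for a in sys.argv[2:]:
    x,y=map(float,a.split(',')); u,v=proj(c,(x,y,.059)); R=abs(proj(c,(x+.021,y,.059))[0]-u)
    x0,y0=int(max(0,u-70)),int(max(0,v-70)); roi=g[y0:int(v+70),x0:int(u+70)]
    print('pred',u.round(1),v.round(1),R.round(1))
    cs=cv2.HoughCircles(roi,cv2.HOUGH_GRADIENT_ALT,1,10,param1=120,param2=.6,minRadius=int(R*.93),maxRadius=int(R*1.07))
    if cs is not None:
        for p in cs[0][:4]: print(' hit',p[0]+x0,p[1]+y0,p[2],ray(c,p[0]+x0,p[1]+y0,.059).round(4))
E
python3 chk.py w8 .491,-.250 .4944,-.2993
```

```text
[ 0.4896 -0.2513  0.1186] 0.05775128263712579
pred 317.1 224.4 33.4
 hit 314.0 225.0 32.627605 [ 0.4929 -0.2494  0.059 ]
pred 321.3 145.4 36.0
 hit 320.0 144.0 35.20142 [ 0.4952 -0.3     0.059 ]
```

Call:
{"name": "move_arm", "arguments": {"moves": [[[0.0075,0.004,-0.028,0],[0,0,-0.028,0],[0,0,-0.028,0],[0,0,-0.028,0],[0,0,-0.028,0],[0,0,-0.028,0],[0,0,0,0],[0,0,0,0],[0,0,0,0],[0,0,0,0]]]}}

```text
clock: 29.7
position: [0.4921, -0.2497, 0.0505]
orientation: [-3.141, -0.001, -1.452]
ft_force: [0.8, -0.3, -0.1]
width: 0.0578
finger_force: 0.0
```

Call:
{"name": "move_arm", "arguments": {"moves": [[[0,0,0,0],[0,0,0,0],[0,0,0,0],[0,0,0,0],[0,0,0,0],[0,0,0,0],[0,0,0,0],[0,0,0,0],[0,0,0.02,0],[0,0,0.05,0]]], "claw": 255, "grip_force": 30}}

```text
clock: 30.7
position: [0.4908, -0.249, 0.0774]
orientation: [3.139, 0.001, -1.452]
ft_force: [0.9, 0.1, -1.4]
width: 0.0411
finger_force: 30.6
```

Call:
{"name": "move_arm", "arguments": {"moves": [[[0,0,0.1,0],[0,0,0.1,0],[0.008,0.05,0.03,0],[0.0161,0.1,0,0],[0.0161,0.1,0,0],[0.0161,0.1,0,0],[0.0161,0.1,0,0],[0.0161,0.1,0,0],[0.0161,0.1,0,0],[0.0161,0.1,0,0]]]}}

```text
clock: 31.7
position: [0.54, 0.0522, 0.1707]
orientation: [-3.141, -0.0, -1.452]
ft_force: [1.4, -1.0, -0.7]
width: 0.0412
finger_force: 30.7
```

Call:
{"name": "move_arm", "arguments": {"moves": [[[0.0161,0.1,0,0],[0.0161,0.1,0,0],[0.0161,0.1,0,0],[0.0161,0.1,0,0],[0.0145,0.086,0,0],[0,0,-0.08,0],[0,0,-0.08,0],[0,0,0,0],[0,0,0,0],[0,0,0,0]]]}}

```text
clock: 32.7
position: [0.5725, 0.245, 0.1081]
orientation: [-3.139, 0.001, -1.452]
ft_force: [0.1, -0.4, -0.7]
width: 0.0413
finger_force: 30.8
```

Call:
{"name": "move_arm", "arguments": {"moves": [[[-0.004,0,-0.0205,0],[0,0,-0.0205,0],[0,0,-0.0205,0],[0,0,0,0],[0,0,0,0],[0,0,0,0],[0,0,0,0],[0,0,0,0],[0,0,0,0],[0,0,0,0]]]}}

```text
clock: 33.7
position: [0.57, 0.2449, 0.0814]
orientation: [-3.142, 0.0, -1.452]
ft_force: [0.2, 0.3, -1.0]
width: 0.0409
finger_force: 31.8
```

Call:
{"name": "move_arm", "arguments": {"moves": [[[0,0,0,0],[0,0,0,0],[0,0,0,0],[0,0,0,0],[0,0,0,0],[0,0,0,0],[0,0,0.05,0],[0,0,0.1,0],[0,0,0.1,0],[0,0,0,0]]], "claw": 82}}

```text
clock: 34.7
position: [0.5721, 0.2458, 0.187]
orientation: [-3.134, 0.002, -1.452]
ft_force: [0.8, -0.6, -0.6]
width: 0.0577
finger_force: 0.0
```

```bash
sed 's/\.059/.090/g' chk.py > chkp.py; python3 chkp.py w9 .5705,.2455 .5672,.2949; python3 -c "
from h import *
snap('top','t4')"; python3 bub.py t4 | tail -2
```

```text
[0.5721 0.2458 0.187 ] 0.05768095116426953
pred 322.4 203.6 28.3
 hit 322.0 204.0 27.391317 [0.5708 0.2458 0.09  ]
pred 318.9 263.5 26.7
 hit 318.0 262.0 26.239592 [0.5681 0.2937 0.09  ]
a window -29.0 28.5 mid -0.25 bubble -8.0 9.0 0.5 rel 0.75 dark [21.  21.5 22.  22.5 23.  23.5 24.  24.5 25.  25.5 26. ]
b window -27.5 26.5 mid -0.5 bubble -8.5 6.5 -1.0 rel -0.5 dark []
```

Call:
{"name": "move_arm", "arguments": {"moves": [[[-0.0138,-0.0975,0,0],[-0.0138,-0.0975,0,0],[-0.0138,-0.0975,0,0],[-0.0138,-0.0975,0,0],[-0.0138,-0.0975,0,0],[-0.0138,-0.0975,0,0],[-0.0138,-0.0975,0,0],[-0.0138,-0.0975,0,0],[-0.0138,-0.0975,0,0],[-0.0138,-0.0975,0,0]]]}}

```text
clock: 35.8
position: [0.5137, -0.1465, 0.1801]
orientation: [3.14, 0.001, -1.452]
ft_force: [0.3, 0.4, 0.4]
width: 0.0583
finger_force: 0.0
```

Call:
{"name": "move_arm", "arguments": {"moves": [[[-0.0138,-0.0975,0,0],[-0.0138,-0.0975,0,0],[-0.0138,-0.0975,0,0],[-0.0138,-0.0975,0,0],[0,0,-0.08,0],[0,0,-0.08,0],[0,0,0,0],[0,0,0,0],[0,0,0,0],[0,0,0,0]]]}}

```text
clock: 36.8
position: [0.4935, -0.3013, 0.1188]
orientation: [-3.14, -0.001, -1.451]
ft_force: [0.1, -0.4, 0.9]
width: 0.0581
finger_force: 0.0
```

```bash
python3 chk.py w10 .495,-.2998
```

```text
[ 0.4935 -0.3013  0.1188] 0.05805193587244944
pred 316.9 224.7 33.3
 hit 317.0 222.0 33.38924 [ 0.4951 -0.3016  0.059 ]
```

Call:
{"name": "move_arm", "arguments": {"moves": [[[0.003,0.001,-0.028,0],[0,0,-0.028,0],[0,0,-0.028,0],[0,0,-0.028,0],[0,0,-0.028,0],[0,0,-0.028,0],[0,0,0,0],[0,0,0,0],[0,0,0,0],[0,0,0,0]]]}}

```text
clock: 37.85
position: [0.4943, -0.3009, 0.0507]
orientation: [-3.141, -0.001, -1.452]
ft_force: [-0.5, -0.1, -0.7]
width: 0.058
finger_force: 0.0
```

Call:
{"name": "move_arm", "arguments": {"moves": [[[0,0,0,0],[0,0,0,0],[0,0,0,0],[0,0,0,0],[0,0,0,0],[0,0,0,0],[0,0,0,0],[0,0,0,0],[0,0,0.02,0],[0,0,0.05,0]]], "claw": 255, "grip_force": 30}}

```text
clock: 38.85
position: [0.493, -0.3002, 0.0776]
orientation: [3.14, 0.002, -1.452]
ft_force: [0.6, 0.1, 0.2]
width: 0.0411
finger_force: 30.5
```

Call:
{"name": "move_arm", "arguments": {"moves": [[[0,0,0.1,0],[0,0,0.1,0],[0.008,0.05,0.03,0],[0.0161,0.1,0,0],[0.0161,0.1,0,0],[0.0161,0.1,0,0],[0.0161,0.1,0,0],[0.0161,0.1,0,0],[0.0161,0.1,0,0],[0.0161,0.1,0,0]]]}}

```text
clock: 39.85
position: [0.5422, 0.0009, 0.1709]
orientation: [-3.141, -0.0, -1.452]
ft_force: [0.9, -0.3, -1.1]
width: 0.0407
finger_force: 30.6
```

Call:
{"name": "move_arm", "arguments": {"moves": [[[0.0161,0.1,0,0],[0.0161,0.1,0,0],[0.0161,0.1,0,0],[0.0161,0.1,0,0],[0.0145,0.086,0,0],[0,0,-0.08,0],[0,0,-0.08,0],[0,0,0,0],[0,0,0,0],[0,0,0,0]]]}}

```text
clock: 40.85
position: [0.5747, 0.1938, 0.1083]
orientation: [-3.139, 0.001, -1.452]
ft_force: [0.2, 0.7, -0.1]
width: 0.0413
finger_force: 30.7
```

```bash
python3 chkp.py w11 .5708,.2458 .5681,.2937
```

```text
[0.5747 0.1938 0.1083] 0.041277267193218656
pred 315.5 339.0 38.1
pred 310.7 405.6 35.3
```

Run:
```python
from h import *
im,c=snap('scene','s2')
for p in [(.5708,.2458,.09),(.5681,.2937,.09),(.574,.194,.09)]: print(proj(c,p)-[300,100])
cv2.imwrite('pics/c8.png',cv2.resize(im[100:250,300:500,::-1],None,fx=3,fy=3))
```

```text
[113.65360628  76.49949196]
[130.85370753  72.20642027]
[94.55680038 81.34849437]
```

View pics/c8.png

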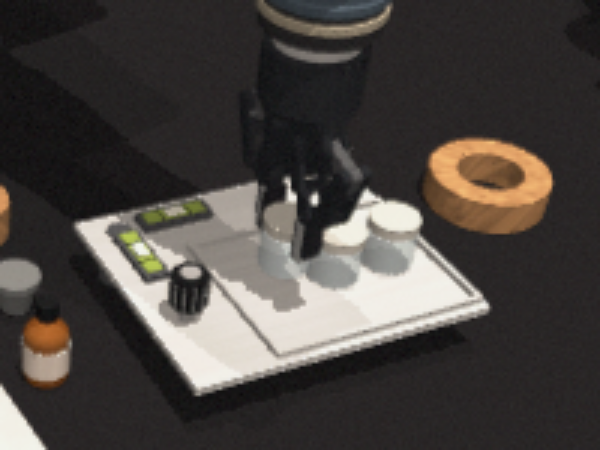

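c8: the two placed jars are still in place, at crop/3 about (115,77) and (132,73), and the target spot is free. Now I lower and release the third.

Call:
{"name": "move_arm", "arguments": {"moves": [[[-0.004,0,-0.0205,0],[0,0,-0.0205,0],[0,0,-0.0205,0],[0,0,0,0],[0,0,0,0],[0,0,0,0],[0,0,0,0],[0,0,0,0],[0,0,0,0],[0,0,0,0]]]}}

```text
clock: 41.95
position: [0.5722, 0.1937, 0.0815]
orientation: [-3.142, -0.0, -1.452]
ft_force: [-0.4, 0.2, 0.6]
width: 0.0408
finger_force: 32.0
```

Call:
{"name": "move_arm", "arguments": {"moves": [[[0,0,0,0],[0,0,0,0],[0,0,0,0],[0,0,0,0],[0,0,0,0],[0,0,0,0],[0,0,0.05,0],[0,0,0.1,0],[0,0,0.1,0],[0,0,0,0]]], "claw": 82}}

```text
clock: 42.95
position: [0.5744, 0.1944, 0.1871]
orientation: [-3.134, 0.002, -1.452]
ft_force: [1.2, -0.0, -0.1]
width: 0.0575
finger_force: 0.0
```

```bash
python3 chkp.py w12 .5725,.1945 .5708,.2458 .5681,.2937
```

```text
[0.5744 0.1944 0.1871] 0.057476644452215626
pred 322.7 204.2 28.3
pred 316.9 265.9 26.6
pred 313.3 317.4 25.2
 hit 313.0 317.0 24.67112 [0.5684 0.2934 0.09  ]
```

Call:
{"name": "move_arm", "arguments": {"moves": [[[-0.0393,-0.0897,0,0],[-0.0393,-0.0897,0,0],[-0.0393,-0.0897,0,0],[-0.0393,-0.0897,0,0],[-0.0393,-0.0897,0,0],[-0.0393,-0.0897,0,0],[-0.0393,-0.0897,0,0],[-0.0393,-0.0897,0,0],[-0.0393,-0.0897,0,0],[-0.0393,-0.0897,0,0]]], "claw": 150}}

```text
clock: 44.0
position: [0.4137, -0.1662, 0.1808]
orientation: [3.141, 0.0, -1.451]
ft_force: [0.8, 0.3, 0.3]
width: 0.0352
finger_force: 0.0
```

Call:
{"name": "move_arm", "arguments": {"moves": [[[-0.0393,-0.0897,0,0],[-0.0393,-0.0897,0,0],[0,0,-0.08,0],[0,0,-0.08,0],[0,0,0,0],[0,0,0,0],[0,0,0,0],[0,0,0,0],[0,0,0,0],[0,0,0,0]]]}}

```text
clock: 45.0
position: [0.3838, -0.237, 0.1181]
orientation: [-3.141, -0.001, -1.451]
ft_force: [0.3, -0.1, -0.0]
width: 0.0353
finger_force: 0.0
```

```bash
python3 - <<'E'
from h import *
s=monitor.get_state();print(s['position'].round(4),s['orientation'].round(3),s['width'])
im,c=snap('wrist','w13'); print(proj(c,(.3857,-.2362,.036)))
snap('top','t5')
E
python3 bub.py t5 | tail -2
```

```text
[ 0.3838 -0.237   0.1181] [-3.141e+00 -1.000e-03 -1.451e+00] 0.03527057750641631
[316.58099496 211.50842971]
a window -27.0 28.5 mid 0.75 bubble -8.0 9.0 0.5 rel -0.25 dark []
b window -27.5 26.5 mid -0.5 bubble -8.5 6.5 -1.0 rel -0.5 dark []
```

View pics/w13.png

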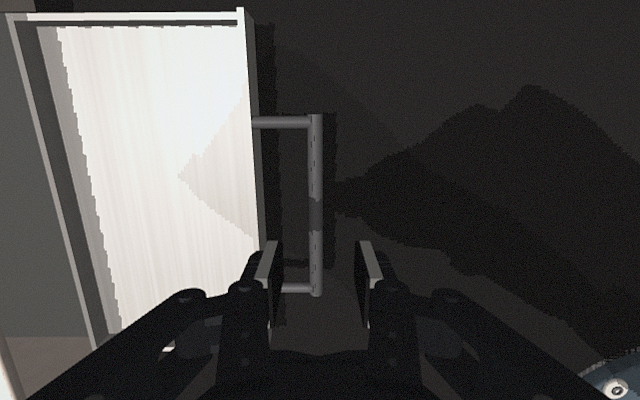

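w13: the tray is empty and the bar is at column 316 as predicted. I grip it and push.

Call:
{"name": "move_arm", "arguments": {"moves": [[[0.005,0,-0.0255,0],[0,0,-0.0255,0],[0,0,-0.0255,0],[0,0,-0.0255,0],[0,0,-0.0255,0],[0,0,-0.0255,0],[0,0,-0.0255,0],[0,0,-0.0255,0],[0,0,0,0],[0,0,0,0]]]}}

```text
clock: 46.1
position: [0.3855, -0.2368, 0.0359]
orientation: [3.141, 0.0, -1.452]
ft_force: [0.8, -0.7, 0.6]
width: 0.0356
finger_force: 0.0
```

Call:
{"name": "move_arm", "arguments": {"moves": [[[0,0,0,0],[0,0,0,0],[0,0,0,0],[0,0,0,0],[0,0,0,0],[0,0,0,0],[0,0,0,0],[0,0,0,0],[0.01,0.0012,0,0],[0.02,0.0024,0,0]]], "claw": 255, "grip_force": 40}}

```text
clock: 47.1
position: [0.3974, -0.2356, 0.0364]
orientation: [-3.142, -0.001, -1.452]
ft_force: [-2.3, 0.6, 7.9]
width: 0.0082
finger_force: 39.3
```

Call:
{"name": "move_arm", "arguments": {"moves": [[[0.03,0.0035,0,0],[0.03,0.0035,0,0],[0.03,0.0035,0,0],[0.03,0.0035,0,0],[0.03,0.0035,0,0],[0.03,0.0035,0,0],[0.03,0.0035,0,0],[0.03,0.0035,0,0],[0.03,0.0035,0,0],[0.02,0.0024,0,0]]]}}

```text
clock: 48.1
position: [0.5142, -0.2211, 0.0364]
orientation: [-3.141, 0.001, -1.451]
ft_force: [-3.8, 6.4, 11.4]
width: 0.0084
finger_force: 39.7
```

Call:
{"name": "move_arm", "arguments": {"moves": [[[0.006,0.0007,0,0],[0,0,0,0],[0,0,0,0],[0,0,0,0],[0,0,0,0],[0,0,0,0],[0,0,0,0],[0,0,0,0],[0,0,0,0],[0,0,0,0]]]}}

```text
clock: 49.1
position: [0.5149, -0.221, 0.0364]
orientation: [3.14, 0.001, -1.452]
ft_force: [-10.5, 5.0, 15.0]
width: 0.0087
finger_force: 40.6
```

Call:
{"name": "move_arm", "arguments": {"moves": [[[0,0,0,0],[0,0,0,0],[0,0,0,0],[0,0,0,0],[0,0,0,0],[0,0,0.05,0],[0,0,0.1,0],[-0.05,0,0.1,0],[-0.1,0,0.1,0],[-0.1,0,0.1,0]]], "claw": 150}}

```text
clock: 50.1
position: [0.4242, -0.2214, 0.2079]
orientation: [-3.141, -0.0, -1.451]
ft_force: [-0.6, -0.8, 0.5]
width: 0.0348
finger_force: 0.0
```

Call:
{"name": "move_arm", "arguments": {"moves": [[[-0.05,-0.1,0,0],[-0.05,-0.1,0,0],[-0.05,-0.1,0,0],[-0.05,-0.1,0,0],[0,-0.1,0,0],[0,-0.1,0,0],[0,0,0,0],[0,0,0,0],[0,0,0,0],[0,0,0,0]]]}}

```text
clock: 51.1
position: [0.3455, -0.4607, 0.207]
orientation: [-3.141, -0.0, -1.451]
ft_force: [-1.0, 0.1, 0.3]
width: 0.0351
finger_force: 0.0
```

```bash
python3 - <<'E'
from h import *
s=monitor.get_state();print(s['position'].round(4),s['qd'].round(3),s['ft_force'])
im,c=snap('top','t6')
for x,y,z in [(.5725,.1945,.09),(.5708,.2458,.09),(.5681,.2937,.09),(.515,-.221,.036)]: print(proj(c,(x,y,z)).round())
cv2.imwrite('pics/c9.png',cv2.resize(im[80:280,140:540,::-1],None,fx=2,fy=2))
E
python3 bub.py t6 | tail -2
```

```text
[ 0.3455 -0.4607  0.207 ] [-0.    -0.003  0.     0.     0.001 -0.002] [-1.01661999  0.11537045  0.2589481 ]
[229. 183.]
[202. 183.]
[176. 184.]
[445. 222.]
a window -27.0 28.5 mid 0.75 bubble -8.0 9.0 0.5 rel -0.25 dark []
b window -27.5 26.5 mid -0.5 bubble -8.5 6.5 -1.0 rel -0.5 dark []
```

View pics/c9.png

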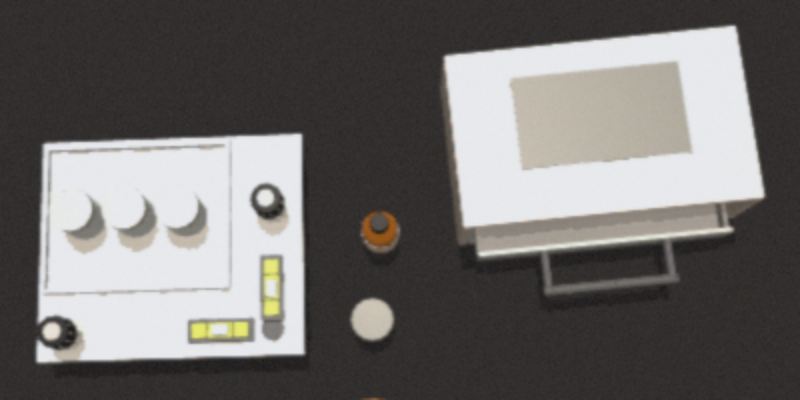

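c9: three jars stand on the plate at crop (75,210), (127,208) and (180,210). Both bubbles are centred, the tray handle is back at its starting pixel (445,222), and the bottle and stopper are unmoved.

```bash
python3 -c "
from rig import job
print(job.job_done())"
```

```text
the job is handed in; nothing more can be done
None
```

Job handed in at about 51 s of the 210 s: in the last top view the plate was level, all three jars stood upright on it, the tray was shut, and the amber bottle and grey stopper had not moved (no verdict came back).

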